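# Set the bottle mixer and load a bottle from the carton

## Robot

A 6-joint arm with a two-finger parallel gripper is mounted at the origin on a cart in front of the work surface, level with it; the furniture and walls round the work are solid. World frame = base frame: x ahead of the robot, y to its left, z up, the work surface at z = 0. Lengths are in m, angles in rad, forces in N, time in s.
With the tool pointing down it reaches from about 0.35 to 0.85 m from the base axis. Payload 8.1 kg.
Tool frame: the origin (TCP) lies midway between the tips of the shut fingers; the grasp point (between the pads) lies 19 mm behind it (robot.grasp_offset is the distance from the TCP to the grasp point, in m); z points along the fingers, y is the line along which they close (so a half turn about z gives the same grasp; the last joint's range is limited). The gripper opens to 93 mm and grips with 3 to 60 N. Pads are 15 mm wide; open, the fingers measure 128 mm over their backs; the gripper's body (75 mm by 188 mm) begins 65 mm behind the grasp point.
Start: joints at [-1.39, 0.13, 1.488, -0, 1.523, -0.085], TCP at [0.158, -0.579, 0.219] pointing down, gripper open.
Joint ranges: [-2.96, 2.96], [-0.89, 2.26], [0.02, 2.5], [-1.34, 4.48], [0, 2.73], [-2.66, 2.66]. Speed limits (rad/s): [2.39, 2.39, 2.79, 3.14, 3.14, 3.14].

## Interface

Orientations are given as a unit quaternion [x, y, z, w].
In Python, from station import robot, grab_frame, camera_model gives the robot as it stands. The module is installed in compiled form; this text tells all that it offers.
- The arm moves only by the tool servo_tool, never from a script. Its argument "commands" is a list of rows, each a list of 4 numbers: the shift along the tool's x, y, z in mm, then the turn about the tool's z in rad. A call has 1 to 12 rows; each row is the pose to reach, as a shift and turn from the pose commanded when the call began, along the tool's axes at that moment; what a row does not reach only later rows make up. A row lasts 1/10 s, in which the tool goes at most 50 mm and 8.59 degrees, less where a joint would pass 70% of its speed; a pose out of reach is approached as far as the arm can. A call with a gripper value outside its range is refused whole. "jaw" is the closure, from 0 (fully open) to 1 (shut), set as the call begins (left out, the last holds). The fingers move at their own pace and stop on an object; "squeeze" is the grip in N (left out, the last holds). Time passes only in rows, so rows that repeat a pose let the fingers close. It gives the time, the measured TCP pose, the force, the opening and the grip force at its end, in the units of the state.
- robot.get_obs(): the state, without advancing time (a new reading comes with each control period).
- grab_frame(name): name is "scene" or "side" or "wrist"; returns (picture, depth): 420x560x3 uint8, red, green, blue; 420x560 float32, m along the optical axis (not along the pixel's ray), 0 where there is no reading.
- camera_model(name): a dict with "mtx" (3x3 intrinsics, pixels), "cam_to_world" (4x4, takes a point from camera to world coordinates); the wrist camera has in their place "hand_eye" (4x4, takes a point from camera to tool coordinates, whose origin is the TCP and whose axes are the flange's). Camera axes: x right, y up, looking along -z (the intrinsics and any distortion apply to the point x, -y, -z); pixel columns grow to the right and rows downward; lengths in m; the calibration is good to about 2 mm. A picture is of the moment at which its call begins: read the wrist's pose just before it. camera_model takes no time and is no camera call.
- robot.close_job(): hands the job in; it is judged then, once.
The state is a dict: "t": time; "joint_pos": joint angles; "qvel": joint speeds; "tau": joint torques, N m; "position": TCP position; "tcp_rot": TCP orientation; "contact_force": force on the tool from outside, world axes, zero at the start; "ft_torque": the same for the moment, N m; "opening": finger opening in m; "grasp_force": force on a finger pad.
Only numpy, scipy, OpenCV 4.12 (cv2) and the standard library are available. Lean on these libraries where they do the work, as an engineer would, in place of code of your own. Each camera call takes 0.05 s, during which the arm holds its last target. There are 200 camera calls.

## Task

Get the bottle mixer ready: turn its clicking scale sleeve until the white mark stands at 5, and take the smaller of the two amber bottles out of the partitioned carton and stand it upright on the mixer's round platform, inside the rim, in either order. Set the bottle down rather than dropping it, and leave the other bottle and the two vials standing in the carton.

Things in the scene. Friction and masses are not known exactly. Their poses are not given: they have to be found in the camera images.
- scale_sleeve (a joint): sleeve angle, rad: 0 = white mark at 1, grows clockwise seen from above. The dial round it has 1 to 7, 0.5236 rad apart: n is at (n-1) x 0.5236, so 5 is at 2.094. 1 lies to the mixer's +y (left), 4 to +x (away), 7 to -y. Spring detent at each number: let go, it snaps to the nearest; about 0.06 N m to turn past a click. End stops 0.12 rad beyond 1 and 7
- sleeve_grip (a point): point on the sleeve's upright axis at a good height to grip from above, 66 mm over the worktop. Sleeve: round black knurled collar, 44 mm diameter, 32 mm tall, top 11 mm above this point; grey flange of 58 mm diameter below, its top 21 mm below this point; a fixed 20 mm steel spindle stands 3 mm out of the top. Grip at any yaw
- sleeve_mark (a point): upper end of the white mark on the sleeve, at its top edge, 22 mm from the axis; it turns with the sleeve and shows the number
- mixer: the bottle mixer, fixed: a white box with rounded edges, 130 x 220 mm, top 40 mm above the worktop; origin at the middle of its underside, x axis away from the robot, y to the left (along its length). The platform's middle is at +55 mm y, the sleeve's axis at -55 mm y
- platform (a point): middle of the mixer's round platform, on its flat upper face, 44 mm above the worktop; the face is 86 mm across, with an aluminium rim of 94 mm outer diameter that stands 8 mm above the face
- carton: open partitioned cardboard carton, fixed, 200 x 200 mm, 105 mm tall, walls 4 mm; crossed dividers, 4 mm thick and 74 mm tall, make four cells of 94 x 94 mm with their middles at +-49 mm in x and y; floor 4 mm thick; origin at the middle of its underside
- amber_small: the smaller amber bottle, 40 mm in diameter, 82 mm tall, about 0.1 kg; it feels to the fingers like a 40 mm cylinder over its whole height, cap included; origin at the middle of its underside, z up. Stands in any one of the carton's cells
- amber_large: the larger amber bottle, 48 mm in diameter, 98 mm tall, in another cell; origin at the middle of its underside, z up
- vial_a: a small vial, 26 mm in diameter, 62 mm tall, in another cell; origin at the middle of its underside, z up
- vial_b: a second vial of the same size in the remaining cell; origin at the middle of its underside, z up

How it is judged:
By the outcome, as a careful person would: the job done as asked, in the order asked, and still so for the second after the job is handed in, with the robot touching nothing.
It also fails if it takes over 58 s, if anything falls off the work surface, if the arm or the gripper's body presses on something with over 40 N, if the wrist force passes 120 N, or if a joint passes its speed limit or range.

## Working session

There is one attempt and no reset: what is moved stays moved. The work goes in short steps, Python scripts to look and compute and a tool call to move; the robot and the scene stay as the last step left them, time stands still between calls to the robot, and variables do not carry over. Pictures are saved under pics/ and viewed, at most 10 in all, crops included, and the job is handed in when it is done.

Besides the shell and the picture viewer there is one more tool, called after "Call:" as name([rows], argument=value, ...), one row to a line, values as JSON. servo_tool: Moves the arm, as the interface text tells. Its arguments: {"type":"object","properties":{"commands":{"type":"array"},"jaw":{"type":"number"},"squeeze":{"type":"number"}},"required":["commands"]}

```bash
mkdir -p pics; cat > h.py <<'E'
from station import robot, grab_frame, camera_model
import numpy as np, cv2
from scipy.spatial.transform import Rotation as R
def look(name):
    o=robot.get_obs(); m=camera_model(name); p,d=grab_frame(name)
    if 'cam_to_world' in m: T=np.array(m['cam_to_world'])
    else:
        W=np.eye(4); W[:3,:3]=R.from_quat(o['tcp_rot']).as_matrix(); W[:3,3]=o['position']; T=W@np.array(m['hand_eye'])
    return p,d,m,T
def ray(m,T,u,v):
    K=np.array(m['mtx']); dist=m.get('dist',m.get('distortion'))
    q=cv2.undistortPoints(np.array([[[u,v]]],float),K,None if dist is None else np.array(dist,float))[0,0]
    return T[:3,3],T[:3,:3]@np.array([q[0],-q[1],-1])
def onplane(m,T,u,v,z):
    o,d=ray(m,T,u,v); return o+d*(z-o[2])/d[2]
def pts(d,m,T):
    h,w=d.shape; K=np.array(m['mtx']); u,v=np.meshgrid(np.arange(w),np.arange(h))
    c=np.stack([(u-K[0,2])/K[0,0]*d,-(v-K[1,2])/K[1,1]*d,-d],-1)
    return c@T[:3,:3].T+T[:3,3]
def save(n,p): cv2.imwrite('pics/'+n,p[:,:,::-1])
E
python3 - <<'E'
from h import *
o=robot.get_obs(); print(o['t'],o['position'],o['tcp_rot'],o['opening'])
a=[]
for n in('scene','side'):
    p,d,m,T=look(n); print(n,[k for k in m],np.round(T,3).tolist(),np.round(m['mtx'],1).tolist()); a.append(p)
    np.savez(n,p=p,d=d,T=T)
im=np.hstack(a); save('a.png',cv2.resize(im,(800,300),interpolation=cv2.INTER_AREA)); save('scene.png',a[0])
E
```

```text
0.0 [ 0.15753463 -0.57837303  0.21760877] [ 9.91181775e-01  1.32506099e-01 -4.08377647e-05 -9.05737861e-04] 0.09303818181762408
scene ['mtx', 'cam_to_world'] [[-0.525, 0.508, -0.683, -0.048], [-0.851, -0.303, 0.429, 0.367], [0.011, 0.806, 0.592, 0.602], [0.0, 0.0, 0.0, 1.0]] [[479.1, 0.0, 282.2], [0.0, 479.1, 199.7], [0.0, 0.0, 1.0]]
side ['mtx', 'cam_to_world'] [[-0.863, 0.324, -0.387, 0.175], [-0.504, -0.532, 0.68, 0.66], [0.015, 0.782, 0.623, 0.691], [0.0, 0.0, 0.0, 1.0]] [[530.2, 0.0, 288.3], [0.0, 530.2, 209.3], [0.0, 0.0, 1.0]]
```

View pics/a.png

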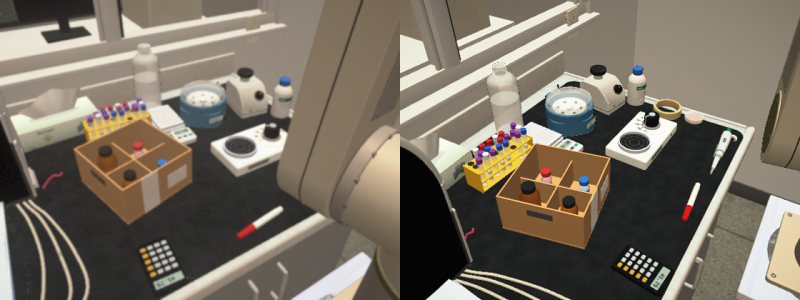

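The picture shows the carton (side view, around pixel (220,270)) and the mixer (around (335,195)). I'll enlarge the side view.

```bash
python3 - <<'E'
from h import *
z=np.load('side.npz'); p=z['p']; c=p[140:350,125:405]; save('b.png',cv2.resize(c,(800,600),interpolation=cv2.INTER_CUBIC))
m=camera_model('side'); P=pts(z['d'],m,z['T'])
s=slice
X=P[s(140,360),s(110,410)].reshape(-1,3)
# carton rim z~.105, 
k=abs(X[:,2]-.105)<.004; 
q=X[k]; print(len(q), np.percentile(q,[1,50,99],axis=0).round(3).tolist())
hsv=cv2.cvtColor(p,cv2.COLOR_RGB2HSV)
# mixer top z~.04 white
w=(hsv[...,1]<60)&(hsv[...,2]>120)&(abs(P[...,2]-.04)<.006)
n,l,st,ce=cv2.connectedComponentsWithStats(w.astype(np.uint8))
for i in range(1,n):
    if st[i,4]>150: print(st[i],P[l==i].mean(0).round(3), cv2.minAreaRect((P[l==i][:,:2]).astype(np.float32)))
E
```

```text
1720 [[0.471, -0.144, 0.101], [0.644, 0.114, 0.103], [0.904, 0.277, 0.109]]
[ 230   14  319   69 1154] [ 0.736 -1.006  0.04 ] ((0.8013229966163635, -0.9835152626037598), (0.9913012385368347, 0.49573811888694763), 40.50904083251953)
[167  86  64  44 278] [ 0.992 -0.294  0.04 ] ((0.9919096231460571, -0.3068571388721466), (0.2678069472312927, 0.00987277366220951), 89.45221710205078)
[269 132  47  20 212] [ 0.698 -0.275  0.04 ] ((0.6924983263015747, -0.2801347076892853), (0.11461624503135681, 0.05847783014178276), 46.25565719604492)
[ 60 151  69  46 331] [0.992 0.055 0.04 ] ((0.9927446842193604, 0.05489806830883026), (0.1913844794034958, 0.008646477945148945), 89.7875747680664)
[ 288  156  100   73 2397] [ 0.516 -0.164  0.039] ((0.5241084694862366, -0.17175281047821045), (0.22419728338718414, 0.13016828894615173), 89.6012191772461)
```

View pics/b.png

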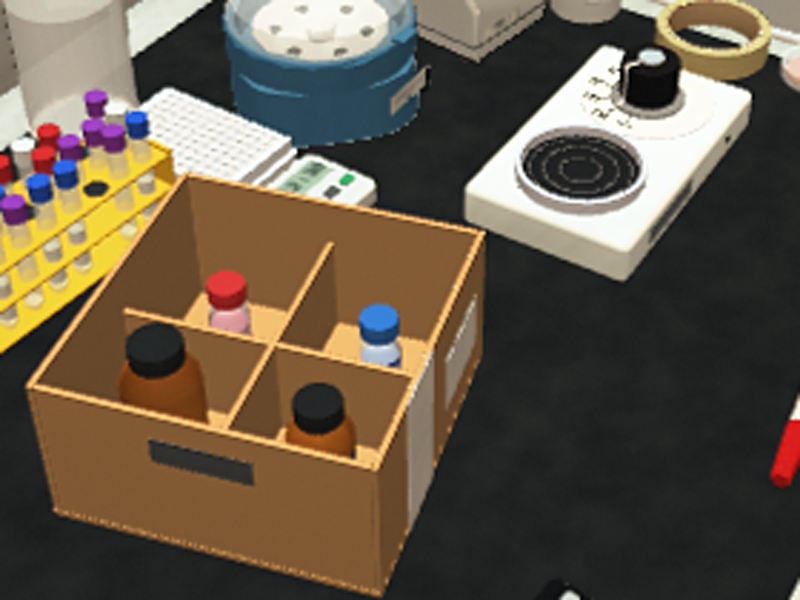

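The crop shows: large amber bottle at crop (160,375), small amber at (318,400), red vial (228,300), blue vial (378,330), and the sleeve at (650,80), its white mark at about (625,75). Rim corners of the carton: (30,386), (187,177), (484,233), (380,466).

```bash
python3 - <<'E'
from h import *
T=np.load('side.npz')['T']; m=camera_model('side')
f=lambda x,y,z: onplane(m,T,125+x*.35,140+y*.35,z).round(3)
C=[f(*c,.105) for c in[(30,386),(187,177),(484,233),(380,466)]]
print(C,np.mean(C,0))
print('small',f(319,397,.086),'large',f(156,340,.102),'sleeve',f(652,60,.077),'plat',f(580,168,.044),'mark',f(625,66,.077))
print(C[3]-C[0],C[2]-C[1])
print(robot.get_obs()['joint_pos'],camera_model('wrist')['hand_eye'])
E
```

```text
[array([0.657, 0.28 , 0.105]), array([0.7  , 0.093, 0.105]), array([0.513, 0.043, 0.105]), array([0.466, 0.231, 0.105])] [0.584   0.16175 0.105  ]
small [0.531 0.193 0.086] large [0.624 0.216 0.102] sleeve [ 0.522 -0.224  0.077] plat [ 0.526 -0.118  0.044] mark [ 0.535 -0.206  0.077]
[-0.191 -0.049  0.   ] [-0.187 -0.05   0.   ]
[-1.39040823e+00  1.31116747e-01  1.48917878e+00 -1.16335034e-05
  1.52300897e+00 -8.53951023e-02] [[-1.49250544e-04  9.53887740e-01  3.00163552e-01  8.40213896e-02]
 [ 9.99999969e-01  8.31171454e-05  2.33093301e-04 -6.77447410e-05]
 [ 1.97396104e-04  3.00163578e-01 -9.53887723e-01 -1.65845417e-01]
 [ 0.00000000e+00  0.00000000e+00  0.00000000e+00  1.00000000e+00]]
```

Call:
servo_tool([
  [445,-244,35,-0.5],
  [445,-244,35,-0.5],
  [445,-244,35,-0.5],
  [445,-244,35,-0.5],
  [445,-244,35,-0.5],
  [445,-244,35,-0.5],
  [445,-244,35,-0.5],
  [445,-244,35,-0.5],
  [445,-244,35,-0.5],
  [445,-244,35,-0.5],
  [445,-244,35,-0.5],
  [445,-244,35,-0.5],
])

```text
t: 1.3
position: [0.5234, -0.2249, 0.1828]
tcp_rot: [0.927, 0.375, -0.0, -0.001]
contact_force: [-0.2, -0.1, 0.8]
opening: 0.093
grasp_force: 0.0
```

```bash
python3 - <<'E'
from h import *
o=robot.get_obs(); print(o['t'],o['position'],np.abs(o['qvel']).max())
r=R.from_quat(o['tcp_rot']).as_matrix(); print(np.arctan2(r[1,0],r[0,0]))
p,d,m,T=look('wrist'); np.savez('w1',p=p,d=d,T=T); save('c.png',p)
E
```

```text
1.3 [ 0.52344165 -0.22492112  0.18279455] 0.05446155013064541
0.7690798780967979
```

View pics/c.png

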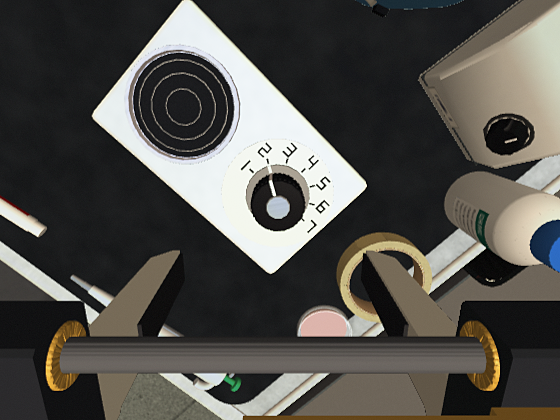

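The mark stands at 2 (mark near (271,175)); spindle top at (278,207), platform centre about (183,105).

```bash
python3 - <<'E'
from h import *
z=np.load('w1.npz'); T=z['T']; m=camera_model('wrist'); P=pts(z['d'],m,T)
print('spindle',onplane(m,T,278,207,.080).round(4),P[207,278].round(4))
pl=onplane(m,T,183,105,.044).round(4); print('plat',pl,P[105,183].round(4))
print('mark',onplane(m,T,270,172,.077)-onplane(m,T,278,207,.080), [onplane(m,T,*c,.04).round(4) for c in[(185,0),(93,113),(366,185),(268,273)]])
w=(P[...,2]>.065)&(P[...,2]<.079)&(np.hypot(P[...,0]-.522,P[...,1]+.226)<.03)
print(cv2.minEnclosingCircle(P[w][:,:2].astype(np.float32)),w.sum())
E
```

```text
spindle [ 0.5267 -0.2276  0.08  ] [ 0.5268 -0.2275  0.0804]
plat [ 0.5276 -0.1169  0.044 ] [ 0.5276 -0.1169  0.0441]
mark [ 0.01557518  0.02393822 -0.003     ] [array([ 0.5883, -0.0673,  0.04  ]), array([ 0.4687, -0.0655,  0.04  ]), array([ 0.5882, -0.2792,  0.04  ]), array([ 0.463, -0.277,  0.04 ])]
((0.5258311033248901, -0.22823037207126617), 0.022893430665135384) 1999
```

Call:
servo_tool([
  [0,4,30,0],
  [0,4,60,0],
  [0,4,90,0],
  [0,4,110,0],
  [0,4,125,0],
  [0,4,132,0],
  [0,4,132,0],
  [0,4,132,0],
])

```text
t: 2.15
position: [0.5262, -0.2302, 0.0528]
tcp_rot: [0.928, 0.373, 0.0, 0.001]
contact_force: [-0.8, 0.4, 0.7]
opening: 0.0931
grasp_force: 0.0
```

Call:
servo_tool([
  [0,0,0,0],
  [0,0,0,0],
  [0,0,0,0],
  [0,0,0,0],
  [0,0,0,0],
  [0,0,0,0],
  [0,0,0,0],
  [0,0,0,0],
], jaw=1, squeeze=25)

```text
t: 2.95
position: [0.5252, -0.229, 0.0516]
tcp_rot: [0.928, 0.374, -0.0, -0.001]
contact_force: [-3.7, 2.8, 5.0]
opening: 0.0436
grasp_force: 25.0
```

Call:
servo_tool([
  [0,0,0,0.14],
  [0,0,0,0.28],
  [0,0,0,0.42],
  [0,0,0,0.56],
  [0,0,0,0.7],
  [0,0,0,0.84],
  [0,0,0,0.98],
  [0,0,0,1.12],
  [0,0,0,1.26],
  [0,0,0,1.4],
  [0,0,0,1.54],
  [0,0,0,1.59],
])

```text
t: 4.15
position: [0.5252, -0.2274, 0.0516]
tcp_rot: [0.915, -0.403, -0.001, -0.001]
contact_force: [-4.3, 10.1, 8.1]
opening: 0.0433
grasp_force: 25.0
```

Call:
servo_tool([
  [0,0,0,0],
  [0,0,0,0],
  [0,0,0,0],
])

```text
t: 4.45
position: [0.5252, -0.2274, 0.0516]
tcp_rot: [0.916, -0.4, -0.001, -0.001]
contact_force: [-5.1, 11.3, 6.8]
opening: 0.0438
grasp_force: 25.0
```

Call:
servo_tool([
  [0,0,0,0],
  [0,0,0,0],
  [0,0,0,0],
  [0,0,0,0],
  [0,0,0,0],
  [0,0,0,0],
], jaw=0)

```text
t: 5.05
position: [0.5257, -0.2296, 0.0516]
tcp_rot: [0.916, -0.401, 0.0, 0.0]
contact_force: [1.0, 0.1, 0.2]
opening: 0.0872
grasp_force: 0.0
```

Call:
servo_tool([
  [0,0,-20,0],
  [0,0,-50,0],
  [0,0,-90,0],
  [0,0,-130,0],
  [0,0,-130,0],
  [0,0,-130,0],
])

```text
t: 5.65
position: [0.5265, -0.23, 0.1831]
tcp_rot: [0.916, -0.401, 0.002, 0.0]
contact_force: [-0.4, -0.6, -0.7]
opening: 0.0926
grasp_force: 0.0
```

```bash
python3 - <<'E'
from h import *
o=robot.get_obs(); r=R.from_quat(o['tcp_rot']).as_matrix(); print(o['t'],o['position'],np.arctan2(r[1,0],r[0,0]),o['joint_pos'])
p,d,m,T=look('wrist'); np.savez('w2',p=p,d=d,T=T); save('d.png',p)
E
```

```text
5.65 [ 0.52653442 -0.23000294  0.18307462] -0.8242655485035206 [-5.01066192e-01  7.76900119e-02  1.60969672e+00 -6.19501442e-06
  1.45110988e+00  1.89399498e+00]
```

View pics/d.png

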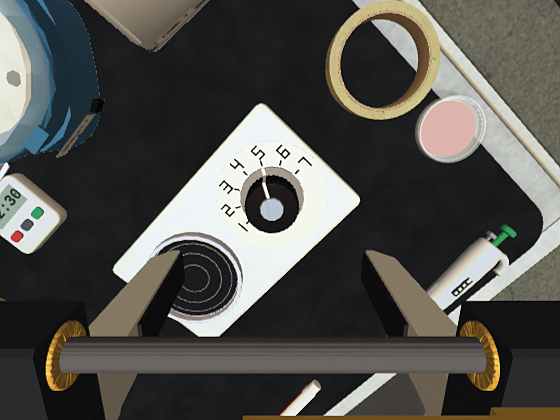

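The white mark now stands at 5. Next, go above the small bottle.

Call:
servo_tool([
  [-310,-290,-17,-1.86],
  [-310,-290,-17,-1.86],
  [-310,-290,-17,-1.86],
  [-310,-290,-17,-1.86],
  [-310,-290,-17,-1.86],
  [-310,-290,-17,-1.86],
  [-310,-290,-17,-1.86],
  [-310,-290,-17,-1.86],
  [-310,-290,-17,-1.86],
  [-310,-290,-17,-1.86],
  [-310,-290,-17,-1.86],
  [-310,-290,-17,-1.86],
])

```text
t: 6.9
position: [0.5266, 0.1952, 0.1959]
tcp_rot: [0.882, 0.472, -0.002, -0.0]
contact_force: [-0.1, 0.3, 0.2]
opening: 0.0929
grasp_force: 0.0
```

Call:
servo_tool([
  [0,0,0,-0.06],
  [0,0,0,-0.06],
  [0,0,0,-0.06],
], jaw=0.35)

```text
t: 7.2
position: [0.5272, 0.1947, 0.197]
tcp_rot: [0.869, 0.494, -0.001, -0.0]
contact_force: [0.6, 0.1, -0.8]
opening: 0.0738
grasp_force: 0.0
```

```bash
python3 - <<'E'
from h import *
o=robot.get_obs(); r=R.from_quat(o['tcp_rot']).as_matrix(); print(o['t'],o['position'],np.arctan2(r[1,0],r[0,0]),o['opening'])
p,d,m,T=look('wrist'); np.savez('w3',p=p,d=d,T=T); save('e.png',p)
P=pts(d,m,T); k=(P[...,2]>.078)&(P[...,2]<.09)&(p.max(-1)<70)&(np.hypot(P[...,0]-.53,P[...,1]-.195)<.04)
print(k.sum(),np.argwhere(k).mean(0),cv2.minEnclosingCircle(P[k][:,:2].astype(np.float32)),P[k].mean(0))
E
```

```text
7.2 [0.52720702 0.19473181 0.19696083] 1.0335210758409106 0.07377757646701669
881 [200.10215664 279.58683314] ((0.5333701968193054, 0.19413058459758759), 0.013921944424510002) [0.53380061 0.19491398 0.08552908]
```

View pics/e.png

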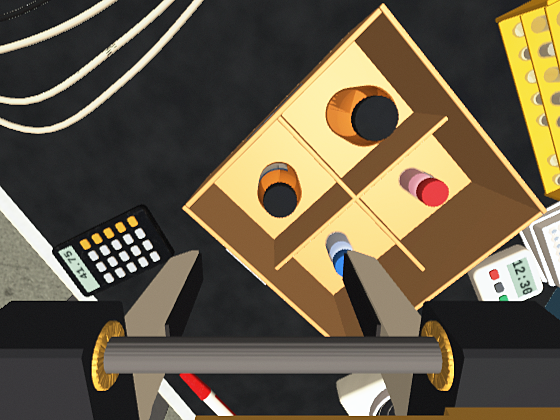

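The small bottle is at (280,200), the fingers' line runs along the cell's diagonal, and the neighbours are well clear.

Call:
servo_tool([
  [3,5.5,0,0],
  [3,5.5,30,0],
  [3,5.5,60,0],
  [3,5.5,80,0],
  [3,5.5,80,0],
  [3,5.5,80,0],
], jaw=0.44)

```text
t: 7.85
position: [0.5344, 0.1947, 0.1188]
tcp_rot: [0.869, 0.495, -0.0, -0.0]
contact_force: [0.2, 0.6, -0.9]
opening: 0.0518
grasp_force: 0.0
```

Call:
servo_tool([
  [0,0,15,0],
  [0,0,30,0],
  [0,0,45,0],
  [0,0,58,0],
  [0,0,66,0],
  [0,0,66,0],
  [0,0,66,0],
])

```text
t: 8.55
position: [0.5343, 0.1948, 0.0526]
tcp_rot: [0.869, 0.495, -0.0, -0.0]
contact_force: [1.0, 0.2, -0.3]
opening: 0.0522
grasp_force: 0.0
```

Call:
servo_tool([
  [0,0,0,0],
  [0,0,0,0],
  [0,0,0,0],
  [0,0,0,0],
  [0,0,0,0],
  [0,0,0,0],
], jaw=1, squeeze=15)

```text
t: 9.15
position: [0.5349, 0.195, 0.0534]
tcp_rot: [0.869, 0.495, 0.001, 0.0]
contact_force: [-0.5, 0.7, 5.8]
opening: 0.0392
grasp_force: 15.0
```

Call:
servo_tool([
  [0,0,-15,0],
  [0,0,-45,0],
  [0,0,-80,0],
  [0,0,-115,0],
  [0,0,-130,0],
  [0,0,-130,0],
  [0,0,-130,0],
])

```text
t: 9.85
position: [0.5337, 0.1946, 0.1813]
tcp_rot: [0.869, 0.495, -0.001, -0.0]
contact_force: [-0.4, -0.2, -2.7]
opening: 0.0395
grasp_force: 15.0
```

Call:
servo_tool([
  [-27,15,0,0],
  [-54,31,0,0],
  [-90,51,0,0],
  [-126,71,0,0],
  [-162,92,0,0],
  [-198,112,0,0],
  [-230,130,0,0],
  [-255,144,0,0],
  [-272,154,0,0],
  [-272,154,0,0],
  [-272,154,0,0],
])

```text
t: 10.95
position: [0.5268, -0.1174, 0.1802]
tcp_rot: [0.869, 0.495, -0.001, -0.002]
contact_force: [1.0, -0.1, -1.6]
opening: 0.0395
grasp_force: 15.0
```

```bash
python3 - <<'E'
from h import *
o=robot.get_obs(); r=R.from_quat(o['tcp_rot']).as_matrix(); print(o['t'],o['position'],np.arctan2(r[1,0],r[0,0]),o['opening'])
ims=[]
for n in('wrist','side'):
    p,d,m,T=look(n); ims.append(p)
    P=pts(d,m,T)
    if n=='wrist':
        k=(p.max(-1)<70)&(np.hypot(P[...,0]-.5275,P[...,1]+.117)<.02)&(P[...,2]>.12)
        k[260:]=0
        print(k.sum(), P[k].mean(0), np.percentile(P[k][:,2],95), cv2.minEnclosingCircle(P[k][:,:2].astype(np.float32)))
save('f.png',cv2.resize(np.hstack(ims),(800,300),interpolation=cv2.INTER_AREA))
E
```

```text
10.95 [ 0.5267943  -0.11736265  0.18024279] 1.0346438735613688 0.03946407996115851
159 [ 0.53005837 -0.10418458  0.15759054] 0.17775813380561797 ((0.5297461748123169, -0.11340364068746567), 0.019490297883749008)
```

View pics/f.png

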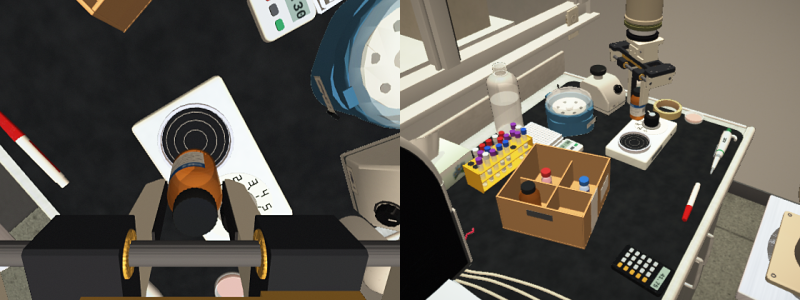

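The bottle hangs upright between the fingers above the platform. Lowering.

Call:
servo_tool([
  [0,0,15,0],
  [0,0,35,0],
  [0,0,55,0],
  [0,0,70,0],
  [0,0,78,0],
  [0,0,82,0],
  [0,0,84,0],
  [0,0,84,0],
  [0,0,84,0],
])

```text
t: 11.95
position: [0.5287, -0.1179, 0.0995]
tcp_rot: [0.869, 0.495, 0.001, 0.001]
contact_force: [0.4, -0.2, -0.5]
opening: 0.0399
grasp_force: 15.0
```

Call:
servo_tool([
  [0,0,1,0],
  [0,0,2,0],
  [0,0,2,0],
])

```text
t: 12.25
position: [0.5281, -0.1178, 0.0967]
tcp_rot: [0.869, 0.495, 0.0, 0.0]
contact_force: [-0.2, 0.5, -1.4]
opening: 0.0397
grasp_force: 15.0
```

Call:
servo_tool([
  [0,0,1,0],
  [0,0,2,0],
  [0,0,2,0],
])

```text
t: 12.55
position: [0.5279, -0.1177, 0.0944]
tcp_rot: [0.869, 0.495, -0.0, -0.0]
contact_force: [0.4, 0.2, -1.2]
opening: 0.0396
grasp_force: 15.0
```

Call:
servo_tool([
  [0,0,1,0],
  [0,0,1,0],
  [0,0,1,0],
])

```text
t: 12.85
position: [0.528, -0.1177, 0.0936]
tcp_rot: [0.869, 0.495, -0.0, -0.0]
contact_force: [-0.0, -0.1, -1.7]
opening: 0.0397
grasp_force: 15.0
```

Call:
servo_tool([
  [0,0,1,0],
  [0,0,1,0],
  [0,0,1,0],
])

```text
t: 13.15
position: [0.5283, -0.1177, 0.0935]
tcp_rot: [0.869, 0.495, 0.0, 0.0]
contact_force: [-2.7, 1.1, 4.5]
opening: 0.0399
grasp_force: 15.0
```

Call:
servo_tool([
  [0,0,0.5,0],
  [0,0,0.5,0],
  [0,0,0.5,0],
])

```text
t: 13.45
position: [0.5283, -0.1177, 0.0934]
tcp_rot: [0.869, 0.495, 0.0, 0.0]
contact_force: [-5.3, 2.3, 8.3]
opening: 0.04
grasp_force: 15.0
```

The bottle is down: the force turned upward. Release and withdraw.

Call:
servo_tool([
  [0,0,-0.5,0],
  [0,0,-0.5,0],
  [0,0,-0.5,0],
  [0,0,-0.5,0],
  [0,0,-0.5,0],
  [0,0,-0.5,0],
], jaw=0.3)

```text
t: 14.05
position: [0.528, -0.1177, 0.0925]
tcp_rot: [0.869, 0.495, -0.0, -0.0]
contact_force: [0.2, 0.6, 0.7]
opening: 0.065
grasp_force: 0.0
```

Call:
servo_tool([
  [0,0,-10,0],
  [0,0,-30,0],
  [0,0,-60,0],
  [0,0,-100,0],
  [0,0,-130,0],
  [0,0,-130,0],
  [0,0,-130,0],
  [0,0,-130,0],
])

```text
t: 14.85
position: [0.5275, -0.1175, 0.2217]
tcp_rot: [0.869, 0.495, -0.001, -0.001]
contact_force: [-0.7, 0.3, 0.0]
opening: 0.065
grasp_force: 0.0
```

```bash
python3 - <<'E'
from h import *
o=robot.get_obs(); print(o['t'],o['position'],o['opening'])
ims=[]
for n in('wrist','side'):
    p,d,m,T=look(n); ims.append(p if n=='wrist' else cv2.resize(p[130:340,125:405],(560,420)))
    P=pts(d,m,T)
    if n=='wrist':
        k=(p.max(-1)<70)&(np.hypot(P[...,0]-.5275,P[...,1]+.117)<.03)&(P[...,2]>.119)&(P[...,2]<.132)
        print(k.sum(), P[k].mean(0))
save('g.png',cv2.resize(np.hstack(ims),(800,300),interpolation=cv2.INTER_AREA))
E
```

```text
14.85 [ 0.52747485 -0.11752945  0.22169417] 0.06503762381484153
973 [ 0.527106   -0.11811166  0.12556682]
```

View pics/g.png

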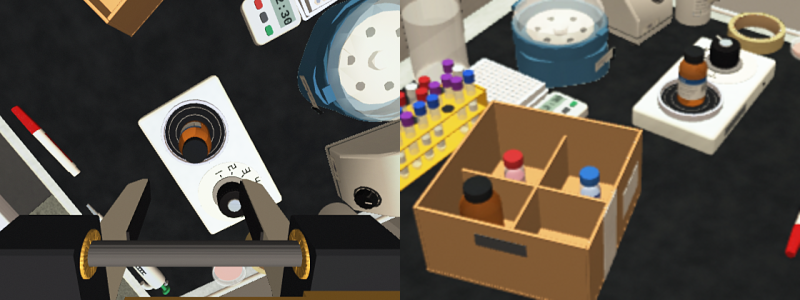

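The small bottle stands upright, centred on the platform (right half, about (690,85)), the other three still stand in the carton, and the gripper is clear.

```bash
python3 -c "
from station import robot
print(robot.close_job())"
```

```text
the job is handed in; nothing more can be done
None
```

The sleeve's white mark stands at 5, the small amber bottle stands upright in the middle of the platform, and the other bottle and both vials are still standing in the carton; the job was handed in at about 15 s on the robot's clock.

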